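# Close and pin the vial clamp, and hold it shut

## Task

Swing the hinged jaw of the vial clamp fully shut on its row of vials, then take the steel locking pin from its stand and push it down through the aligned holes at the end of the jaws until its collar sits on the lug, and let go of it. Finally press the hinged jaw firmly shut by its rubber pad (easiest by squeezing the two pads together from above) and finish while still holding it pressed: do not let go at the end. Keep the vials standing in their wells and leave the amber bottle, the vial pack and the cup where they are.

Things in the scene. Friction and masses are not known exactly. Their poses are not given: they have to be found in the camera images.
- clamp: Aluminium vial clamp, fixed. Origin: centre of the base's underside; z up. Base 210 (x) x 75 x 10 mm. Vials in a row along x at y = 0. Fixed jaw: bar at y -22 to -12, x -100 to 70, top z 52 mm. Vertical hinge axis at x -85, y 0; pin holes at x 85. Its hinged +y side faces the robot, +x points to the robot's left, within 20 degrees
- jaw (a joint): Hinged jaw's angle, rad: 0 shut at its stop, grows opening to the clamp's +y side, limit 1.3, starts 0.5 to 1.05. Stiff: stays where left, 1 to 2 N at the pad moves it. Aluminium bar; in the jaw's frame (origin on the hinge axis, x along the jaw, the clamp's axes when shut) x 8 to 155, y 12 to 22, z 12 to 52 mm; lug with the upper hole x 155 to 185, y -15 to 22, z 35 to 49
- hinge (a point): Point on the hinge axis, 49 mm above the table (fixed)
- jaw_pad (a point): Black rubber pad, 44 long, 28 tall, 4 mm thick, on the outer (+y) face of the hinged jaw; moves with it. Point: pad centre, 36 mm above the table, 105 mm along the jaw from the hinge axis and 24 mm to its +y side; x along the jaw, y outward. Outer surface 2 mm beyond the point. In the rules: jaw_c0
- fixed_pad (a point): The matching rubber pad on the outer (-y) face of the fixed jaw, facing away from the jaw pad; same size, same height, its outer surface 2 mm from this point (pad centre) towards the clamp's -y. With the jaw shut the two pads measure 52 mm across their outer surfaces
- upper_hole (a point): Centre of the mouth (top) of the vertical hole in the hinged jaw's lug, 13 mm diameter, through, lug 14 mm thick; its top 49 mm above the table. 170 mm from the hinge axis. Moves with the jaw
- lower_hole (a point): Centre of the mouth (top) of the vertical hole in the fixed lug, 13 mm diameter, 24 mm deep, 34 mm above the table. Fixed to the clamp; axes as the clamp. Lies right below the upper hole when the jaw is shut; z up
- pin: Steel locking pin, upright in its stand. Origin: its tip (lower end), z up. Shank 10 mm diameter, 34 mm long, last 5 mm tapered; collar 22 mm diameter, underside 34 mm above the tip, 4 mm thick; round head 16 mm diameter, 38 to 74 mm above the tip. In the stand its tip is 11 mm above the table; home in the clamp, collar on the upper lug, 15 mm
- stand: White plastic block 60 x 60 x 45 mm, fixed, with the pin standing in its 14 mm hole; origin: centre of its underside. On the robot's left or right
- vial0: Glass vial with a blue cap, 20 mm diameter, 49 mm tall, loose, standing in the clamp's well at clamp x = -45 mm. Origin: centre of its underside, 5 mm above the table
- vial1: Glass vial with a blue cap, 20 mm diameter, 49 mm tall, loose, standing in the clamp's well at clamp x = -15 mm. Origin: centre of its underside, 5 mm above the table
- vial2: Glass vial with a blue cap, 20 mm diameter, 49 mm tall, loose, standing in the clamp's well at clamp x = 15 mm. Origin: centre of its underside, 5 mm above the table
- vial3: Glass vial with a blue cap, 20 mm diameter, 49 mm tall, loose, standing in the clamp's well at clamp x = 45 mm. Origin: centre of its underside, 5 mm above the table
- amber_bottle: Bystander: amber glass bottle with a yellow cap, 48 mm diameter, 85 mm tall; stands on the side where the stand is not. Origin: centre of its underside
- vial_pack: Bystander: clear clamshell pack with blue vial caps, 92 x 122 x 50 mm, at the far right. Origin: centre of its underside
- cup: Bystander: white plastic cup, 64 mm diameter, 60 mm tall, at the far left. Origin: centre of its underside

How it is judged:
By the outcome, as a careful person would: the job done as asked, in the order asked, and still so for the second after the job is handed in, while the arm keeps its last pose, push and grip.
It also fails if it takes over 64 s, if anything falls off the work surface, if the arm or the gripper's body presses on something with over 40 N, if the wrist force passes 120 N, or if a joint passes its speed limit or range.

## Robot

A 6-joint arm with a two-finger parallel gripper is mounted at the origin on the work surface. World frame = base frame: x ahead of the robot, y to its left, z up, the work surface at z = 0. Lengths are in mm, angles in degrees, forces in N, time in s.
With the tool pointing down it reaches from about 425 to 950 mm from the base axis. Payload 14.7 kg.
Tool frame: the origin (TCP) lies at the very end of the fingers, on their centre line; the grasp point (between the pads) lies 19 mm behind it (grip_depth is the distance from the TCP to the grasp point, in mm); z points along the fingers, y is the line along which they close (so a half turn about z gives the same grasp; the last joint's range is limited). The gripper opens to 85 mm and grips with 20 to 120 N. Pads are 22 mm wide; open, the fingers measure 114 mm over their backs; the gripper's body (76 mm by 85 mm) begins 54 mm behind the grasp point. The pads swing forward as they close: fully open they stand 13 mm farther back than shut.
Start: joints at [-78.816, 27.513, 91.461, -0, 61.026, -2.67], TCP at [155.66, -631.08, 231.297] pointing down, gripper open.
Joint ranges: [-157.49, 157.49], [-46.99, 117.5], [13.45, 153.17], [-89.5, 269.5], [5.16, 153.95], [-167.48, 167.48]. Speed limits (degrees/s): [108.29, 108.29, 136.94, 172.46, 172.46, 172.46].

## Interface

Orientations are given as a 3x3 rotation matrix whose columns are the frame's x, y, z axes.
In Python, from rig import * gives the robot as it stands.
- The arm moves only by the tool pendant, called after "Emit:" as a command line: name --argument value ..., lists and objects as JSON in quotes. Schema: {"type":"object","properties":{"motion":{"type":"array","items":{"type":"array","items":{"type":"array","items":{"type":"number"},"minItems":6,"maxItems":6},"minItems":1,"maxItems":5},"minItems":1,"maxItems":1},"finger_gap":{"type":"number"},"squeeze":{"type":"number"},"only":{"type":"string"},"quiet":{"type":"boolean"},"lines":{"type":"string"}},"required":["motion"],"additionalProperties":false}. motion is a list that holds a single list of rows (three levels of brackets), with 1 to 5 rows, each of 6 numbers: dx, dy, dz in mm, then a rotation vector rx, ry, rz in degrees; each row is the pose to reach, as a shift and turn from the pose commanded when the call began, along the tool's axes at that moment; what a row does not reach only later rows make up. A row lasts 1/8 s, in which the tool goes at most 62.5 mm and 10.7 degrees, less where a joint would pass 70% of its speed; a pose out of reach is approached as far as the arm can. finger_gap is the finger opening in mm, set as the call begins (left out keeps the last). The fingers move at their own pace and stop on an object; squeeze is the grip in N (left out, the last holds). Time passes only in rows, so rows that do not move let the fingers close. The tool returns the time, the measured TCP pose, the force, the opening and the grip force at its end. only (a regular expression) keeps the lines of the reply that match it, lines (a string "A,B") keeps lines A to B, and quiet returns only ok. Input that does not fit is refused with a message, and nothing moves.
- state(): the state, without advancing time (a new reading comes with each control period).
- get_image(name): name is "side" or "top" or "wrist"; returns the picture (400x640x3 uint8, red, green, blue); there is no depth.
- camera_model(name): a dict with "fx", "fy", "cx", "cy" (pixels), "R" (3x3) and "t" (3): a world point X has camera coordinates R X + t. Camera axes: x right, y down, z forward; pixel columns grow to the right and rows downward; lengths in mm; the calibration is good to about 2 mm. A picture is of the moment at which its call begins: read the wrist's pose just before it. camera_model takes no time and is no camera call; for the wrist camera it gives the pose at the moment of the call.
- hand_in(): hands the job in; it is judged then, once.
Trained networks look in the newest picture that a camera, given by its name, has taken for a name from the list of things; names that differ only in an ending like _2 or _b are one class to them, and where a whole thing is asked for, a point or a joint stands for the part that bears it (a point fixed in the world has none). Each returns a list of dicts, best first, with "confidence" (0 to 1); they miss things now and then, are a little off and sometimes report something else, mostly with a low value. They report only what shows in the picture. A call takes as long as a camera call.
- boxes_of(camera, thing): "centre" ([column, row] in pixels, amid what is visible of it).
The state is a dict: "clock": time; "joint_pos": joint angles; "joint_velocities": joint speeds; "tau": joint torques, N m; "tcp_pos": TCP position; "tcp_rot": TCP orientation; "ft_force": force on the tool from outside, world axes, zero at the start; "torque": the same for the moment, N m; "grip_width": finger opening in mm; "grasp_force": force on a finger pad.
Only numpy, scipy, OpenCV 4.12 (cv2) and the standard library are available. Lean on these libraries where they do the work, as an engineer would, in place of code of your own. Each camera call takes 0.05 s, during which the arm holds its last target. There are 200 camera calls.

## Working session

There is one attempt and no reset: what is moved stays moved. The work goes in short steps, Python scripts to look and compute and a tool call to move; the robot and the scene stay as the last step left them, time stands still between calls to the robot, and variables do not carry over. Pictures are saved under pics/ and viewed, at most 10 in all, crops included, and the job is handed in when it is done.

```bash
mkdir -p pics; ls; cat > h.py <<'E'
from rig import *
import numpy as np, cv2
def ray(cam,px,z,m=None):
    m=m or camera_model(cam); R=np.array(m["R"]);t=np.array(m["t"])
    d=R.T@np.array([(px[0]-m["cx"])/m["fx"],(px[1]-m["cy"])/m["fy"],1]); c=-R.T@t
    return c+d*(z-c[2])/d[2]
def proj(cam,X,m=None):
    m=m or camera_model(cam); p=np.array(m["R"])@np.array(X)+np.array(m["t"])
    return np.array([m["fx"]*p[0]/p[2]+m["cx"],m["fy"]*p[1]/p[2]+m["cy"]])
def save(cam,n):
    im=np.array(get_image(cam)); cv2.imwrite(f"pics/{n}.png",im[:,:,::-1]); return im
E
python3 - <<'E'
from h import *
a=save("top","top0");b=save("side","side0")
cv2.imwrite("pics/both.png",np.vstack([a,b])[:,:,::-1][:, :, :])
for c in("top","side"):
  m=camera_model(c);print(c,(-np.array(m["R"]).T@np.array(m["t"])).round(),m["fx"])
for n,z in dict(clamp=10,jaw_pad=36,fixed_pad=36,upper_hole=49,lower_hole=34,pin=80,stand=45,vial0=54,amber_bottle=85,vial_pack=50,cup=60).items():
  for d in boxes_of("top",n)[:5]: print(n,np.round(d["centre"]),round(d["confidence"],2),ray("top",d["centre"],z).round())
E
```

```text
pics
top [ 505.   16. 1169.] 480.5484909203957
side [249. 751. 553.] 460.2044537167325
clamp [307. 202.] 0.79 [591.  28.  10.]
jaw_pad [311. 223.] 0.56 [537.  19.  36.]
fixed_pad [308. 201.] 0.77 [590.  26.  36.]
upper_hole [303. 226.] 0.77 [531.  38.  49.]
lower_hole [308. 201.] 0.72 [590.  27.  34.]
pin [453. 246.] 0.65 [ 477. -300.   80.]
pin [445. 248.] 0.23 [ 473. -282.   80.]
stand [444. 247.] 0.88 [ 475. -289.   45.]
vial0 [314. 195.] 0.37 [603.  11.  54.]
amber_bottle [199. 266.] 0.94 [447. 274.  85.]
vial_pack [438. 156.] 0.77 [ 689. -281.   50.]
cup [192. 159.] 0.88 [692. 293.  60.]
```

View pics/top0.png

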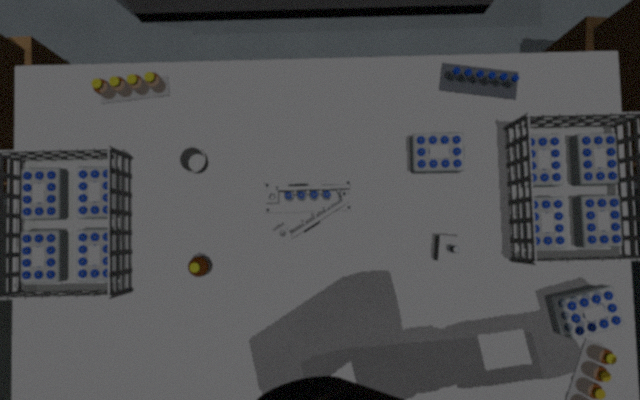

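View pics/side0.png

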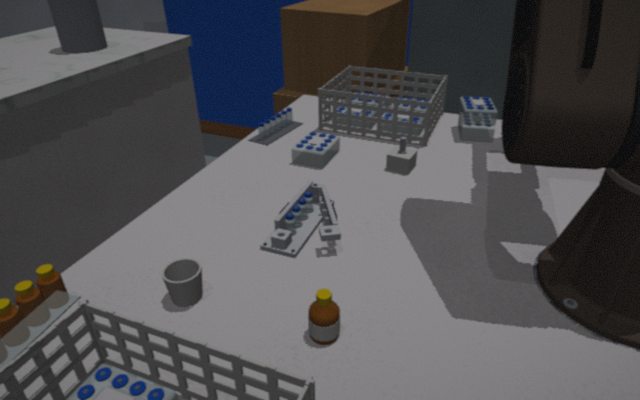

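```bash
python3 - <<'E'
from h import *
s=state();print(np.round(s["tcp_rot"],3),s["tcp_pos"],s["grip_width"])
R=np.array(s["tcp_rot"]);print((R.T@(np.array([520,20,330])-s["tcp_pos"])).round(1))
m=camera_model("wrist");c=-np.array(m["R"]).T@np.array(m["t"])
print("cam offset in tool",(R.T@(c-s["tcp_pos"])).round(1),"cam axes in tool",(R.T@np.array(m["R"]).T).round(2),m["fx"])
im=cv2.imread("pics/top0.png")[165:265,255:475];cv2.imwrite("pics/c0.png",cv2.resize(im,None,fx=3.6,fy=3.6,interpolation=cv2.INTER_CUBIC))
E
```

```text
[[ 0.971  0.239  0.   ]
 [ 0.239 -0.971 -0.   ]
 [-0.     0.    -1.   ]] [ 155.65474457 -631.08258319  231.30100445] 85.65293039138865
[ 509.6 -544.9  -98.7]
cam offset in tool [  80.2    0.8 -142.5] cam axes in tool [[ 0.   -0.95 -0.31]
 [ 1.    0.   -0.  ]
 [ 0.   -0.31  0.95]] 341.6694255992268
```

View pics/c0.png

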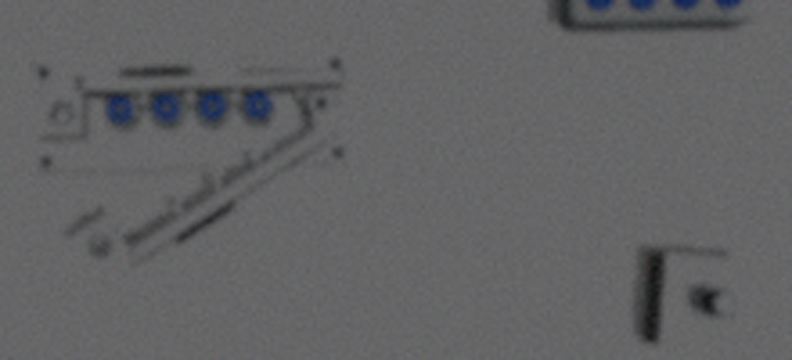

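```bash
python3 - <<'E'
from h import *
f=lambda u,v:(u/3.6+255,v/3.6+165)
for n,p,z in[("v3",(119,107),54),("v2",(167,105),54),("v1",(210,104),54),("v0",(256,103),54),("up",(100,246),49),("low",(61,112),34),("hinge",(322,103),49),("pin",(728,302),80)]:print(n,ray("top",f(*p),z).round(1))
s=state();R=np.array(s["tcp_rot"]);print((R.T@(np.array([590,25,200])-s["tcp_pos"])).round(1))
E
```

```text
v3 [604.8  71.9  54. ]
v2 [605.3  40.8  54. ]
v1 [605.3  13.   54. ]
v0 [605.2 -16.7  54. ]
up [515.3  86.4  49. ]
low [604.2 111.2  34. ]
hinge [604.6 -59.7  49. ]
pin [ 470.3 -308.6   80. ]
[ 578.8 -533.    31.3]
```

Emit:
pendant --motion '[[[42, -38, 0, 0, 0, 0], [84, -77, 0, 0, 0, 0], [127, -117, 0, 0, 0, 0], [170, -157, 0, 0, 0, 0], [213, -196, 0, 0, 0, 0]]]'

```text
clock: 1.27
tcp_pos: [316.3, -388.2, 231.5]
tcp_rot: [[0.971, 0.239, 0.0], [0.239, -0.971, -0.0], [0.0, 0.001, -1.0]]
ft_force: [1.5, -1.2, 0.8]
grip_width: 85.5
grasp_force: 0.0
```

Emit:
pendant --motion '[[[42, -38, 0, 0, 0, 0], [84, -77, 0, 0, 0, 0], [127, -117, 0, 0, 0, 0], [170, -157, 0, 0, 0, 0], [213, -196, 0, 0, 0, 0]]]'

```text
clock: 1.9
tcp_pos: [476.4, -146.8, 231.6]
tcp_rot: [[0.971, 0.24, 0.001], [0.24, -0.971, -0.0], [0.001, 0.0, -1.0]]
ft_force: [0.3, -1.0, 0.0]
grip_width: 85.0
grasp_force: 0.0
```

Emit:
pendant --motion '[[[42, -38, 10, 0, 0, 0], [84, -77, 20, 0, 0, 0], [127, -117, 25, 0, 0, 0], [153, -141, 31, 0, 0, 0], [153, -141, 31, 0, 0, 0]]]'

```text
clock: 2.52
tcp_pos: [591.1, 27.3, 199.7]
tcp_rot: [[0.97, 0.242, -0.0], [0.242, -0.97, 0.0], [-0.0, -0.0, -1.0]]
ft_force: [0.5, -0.4, 0.1]
grip_width: 85.3
grasp_force: 0.0
```

```bash
python3 - <<'E'
from h import *
s=state();print(s["tcp_pos"],s["clock"],s["ft_force"])
m=camera_model("wrist");save("wrist","w1")
for n,z in dict(clamp=10,jaw_pad=36,fixed_pad=36,upper_hole=49,lower_hole=34,vial0=54).items():
  for d in boxes_of("wrist",n)[:5]: print(n,np.round(d["centre"]),round(d["confidence"],2),ray("wrist",d["centre"],z,m).round(1))
E
```

```text
[591.09460886  27.27041709 199.69852339] 2.525 [ 0.48040159 -0.36014063  0.14710481]
clamp [318. 165.] 0.56 [595.6  32.6  10. ]
jaw_pad [321. 226.] 0.68 [543.   16.4  36. ]
jaw_pad [590. 331.] 0.29 [ 494.8 -295.1   36. ]
fixed_pad [311. 168.] 0.67 [597.   39.6  36. ]
upper_hole [319. 225.] 0.93 [548.6  20.4  49. ]
upper_hole [317. 168.] 0.45 [601.1  34.4  49. ]
lower_hole [320. 165.] 0.64 [600.9  32.6  34. ]
vial0 [308. 161.] 0.85 [606.1  44.   54. ]
vial0 [341. 166.] 0.82 [608.8  15.3  54. ]
vial0 [278. 150.] 0.75 [609.4  70.7  54. ]
vial0 [372. 174.] 0.61 [609.  -12.9  54. ]
```

View pics/w1.png

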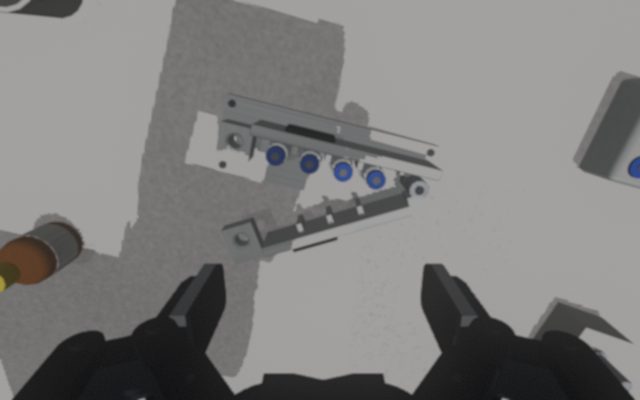

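```bash
python3 - <<'E'
from h import *
m=camera_model("wrist")
P=lambda u,v,z:ray("wrist",(u,v),z,m)
L=P(236,139,34);H=P(419.5,189.5,50);U=P(241.5,239,49)
print(L,H,U,np.hypot(*(L-H)[:2]),np.hypot(*(U-H)[:2]))
vs=[P(*p,54) for p in[(276,155),(309.5,162.5),(342.5,171),(375.5,179)]];print(np.round(vs,1))
c=np.array([P(*p,10) for p in[(232,103),(431,152.5),(222,164)]]);print(c.round(1))
d=(L-H)[:2];print("clamp x yaw",np.degrees(np.arctan2(d[1],d[0])),"vials",np.degrees(np.arctan2(*(vs[0]-vs[3])[[1,0]])))
e=(U-H)[:2];print("jaw",np.degrees(np.arctan2(e[1],e[0])))
E
```

```text
[605.03500738 108.18245585  34.        ] [602.94621165 -62.03587068  50.        ] [516.29265968  84.83255411  49.        ] 170.231142140644 170.52616300487986
[[603.8  68.5  54. ]
 [604.3  39.2  54. ]
 [603.8   9.7  54. ]
 [603.8 -20.2  54. ]]
[[632.6 122.4  10. ]
 [632.8 -75.   10. ]
 [572.3 122.8  10. ]]
clamp x yaw 89.29694307701145 vials 89.9772972707763
jaw 120.54094670764783
```

```bash
cat >> h.py <<'E'
from scipy.spatial.transform import Rotation as Ro
H=np.array([603.8,-61.5])
def jawpose(th,a,b,z):
    y=np.radians(90+th);ex=np.array([np.cos(y),np.sin(y)]);ey=np.array([-ex[1],ex[0]])
    return np.r_[H+a*ex+b*ey,z],90+th
def go(p,yaw):
    s=state();R=np.array(s["tcp_rot"]);y=np.radians(yaw)
    T=np.array([[np.cos(y),np.sin(y),0],[np.sin(y),-np.cos(y),0],[0,0,-1]])
    print("to",np.round(p,1),yaw,"rel",(R.T@(p-s["tcp_pos"])).round(1),Ro.from_matrix(R.T@T).as_rotvec(True).round(1))
E
python3 - <<'E'
from h import *
print(state()["joint_pos"])
go(*jawpose(30.5,105,66,130))
E
```

```text
[-5.89601616e-01  2.46311697e+01  1.01377468e+02 -3.50195688e-03
  5.39755740e+01  7.56261778e+01]
to [493.6  -4.5 130. ] 120.5 rel [-100.4    5.    70.6] [   0.    -0.  -106.7]
```

Emit:
pendant --motion '[[[-20, 1, 0, 0, 0, -10.6], [-40, 2, 0, 0, 0, -21.2], [-60, 3, 0, 0, 0, -31.8], [-80, 4, 10, 0, 0, -42.4], [-100, 5, 20, 0, 0, -53]]]' --finger_gap 0 --squeeze 20

```text
clock: 3.5
tcp_pos: [493.7, -4.5, 180.5]
tcp_rot: [[0.388, 0.922, 0.001], [0.922, -0.388, -0.0], [0.0, 0.001, -1.0]]
ft_force: [0.6, 0.2, 0.6]
grip_width: -0.1
grasp_force: 0.0
```

Emit:
pendant --motion '[[[0, 0, 5, 0, 0, -10.7], [0, 0, 15, 0, 0, -21.4], [0, 0, 30, 0, 0, -32.1], [0, 0, 40, 0, 0, -42.8], [0, 0, 50, 0, 0, -53.5]]]'

```text
clock: 4.12
tcp_pos: [494.2, -4.3, 130.2]
tcp_rot: [[-0.51, 0.86, 0.0], [0.86, 0.51, -0.0], [-0.0, 0.0, -1.0]]
ft_force: [0.4, -0.5, 0.4]
grip_width: 0.4
grasp_force: 0.0
```

```bash
python3 - <<'E'
from h import *
go(*jawpose(30.5,105,66,24));m=camera_model("wrist");save("wrist","w2")
for n in("jaw_pad","upper_hole","vial0"):
  for d in boxes_of("wrist",n)[:4]: print(n,np.round(d["centre"]),round(d["confidence"],2))
E
```

```text
to [493.6  -4.5  24. ] 120.5 rel [ 1.000e-01 -7.000e-01  1.062e+02] [0.  0.  0.2]
jaw_pad [396. 164.] 0.98
upper_hole [397. 163.] 0.73
vial0 [455. 249.] 0.98
vial0 [480. 220.] 0.96
vial0 [508. 184.] 0.95
vial0 [433. 278.] 0.63
```

View pics/w2.png

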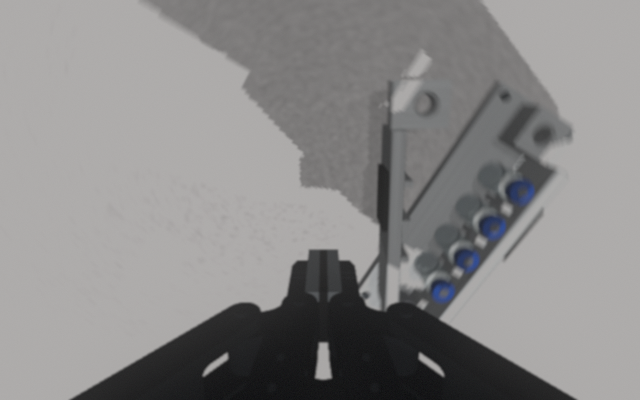

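Emit:
pendant --motion '[[[0, 0, 40, 0, 0, 0], [0, 0, 80, 0, 0, 0], [0, 0, 106, 0, 0, 0], [0, 10, 106, 0, 0, 0], [0, 20, 106, 0, 0, 0]]]'

```text
clock: 4.95
tcp_pos: [513.1, 6.6, 25.5]
tcp_rot: [[-0.504, 0.864, 0.002], [0.864, 0.504, -0.0], [-0.001, 0.001, -1.0]]
ft_force: [1.3, -0.4, 0.7]
grip_width: 0.1
grasp_force: 0.0
```

```bash
python3 - <<'E'
from h import *
for t,b in((30.5,42),(24,42),(18,42),(12,42),(6,42),(0,42)):go(*jawpose(t,105,b,24))
E
```

```text
to [514.3   7.7  24. ] 120.5 rel [0.3 1.5 1.5] [ 0.1  0.  -0.3]
to [522.7  17.3  24. ] 114 rel [ 4.4 13.7  1.5] [0.1 0.  6.2]
to [531.4  25.4  24. ] 108 rel [ 7.  25.2  1.5] [ 0.1  0.  12.2]
to [540.9  32.5  24. ] 102 rel [ 8.4 37.   1.5] [ 0.1  0.  18.2]
to [551.1  38.5  24. ] 96 rel [ 8.5 48.8  1.5] [ 0.1  0.  24.2]
to [561.8  43.5  24. ] 90 rel [ 7.4 60.6  1.6] [ 0.1  0.  30.2]
```

Emit:
pendant --motion '[[[4, 13, 1, 0, 0, 6], [7, 24, 1, 0, 0, 12], [8, 35, 1, 0, 0, 18], [8.5, 45, 1, 0, 0, 24], [8.5, 45, 1, 0, 0, 24]]]'

```text
clock: 5.58
tcp_pos: [548.1, 37.1, 24.8]
tcp_rot: [[-0.111, 0.994, 0.003], [0.994, 0.111, 0.0], [-0.0, 0.003, -1.0]]
ft_force: [-0.0, -0.2, 0.6]
grip_width: -0.2
grasp_force: 0.0
```

```bash
python3 - <<'E'
from h import *
print(state()["ft_force"])
for t,b in((3,42),(0,42),(0,40)):go(*jawpose(t,105,b,24))
E
```

```text
[-0.01011111 -0.19824623  0.61837645]
to [556.4  41.2  24. ] 93 rel [3.1 8.7 0.9] [0.2 0.  3.4]
to [561.8  43.5  24. ] 90 rel [ 4.9 14.3  0.9] [0.2 0.  6.4]
to [563.8  43.5  24. ] 90 rel [ 4.7 16.3  0.9] [0.2 0.  6.4]
```

Emit:
pendant --motion '[[[2.5, 6, 0.5, 0, 0, 3], [4.5, 12, 0.5, 0, 0, 6]]]'

```text
clock: 5.82
tcp_pos: [557.8, 42.4, 23.8]
tcp_rot: [[-0.007, 1.0, 0.001], [1.0, 0.007, 0.0], [0.0, 0.001, -1.0]]
ft_force: [-1.1, 0.6, -0.3]
grip_width: -0.2
grasp_force: 0.7
```

Emit:
pendant --motion '[[[0, 2, 0, 0, 0, 0], [0, 3, 0, 0, 0, 0]]]'

```text
clock: 6.08
tcp_pos: [560.6, 42.2, 23.2]
tcp_rot: [[-0.008, 1.0, 0.0], [1.0, 0.008, 0.0], [0.0, 0.0, -1.0]]
ft_force: [-1.3, 1.0, 0.8]
grip_width: -0.4
grasp_force: 0.6
```

```bash
python3 - <<'E'
from h import *
m=camera_model("wrist");save("wrist","w3")
E
```

```text
(no output)
```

View pics/w3.png

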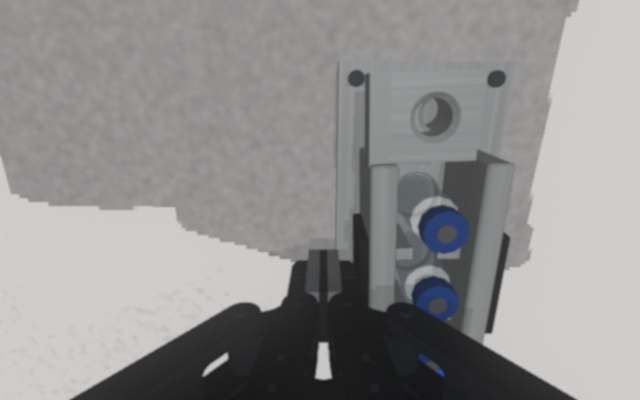

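Emit:
pendant --motion '[[[0, 2, 0, 0, 0, 0], [0, 3, 0, 0, 0, 0]]]'

```text
clock: 6.38
tcp_pos: [563.5, 42.2, 22.8]
tcp_rot: [[-0.006, 1.0, -0.0], [1.0, 0.006, 0.0], [0.0, -0.0, -1.0]]
ft_force: [-0.9, 0.4, 0.1]
grip_width: 0.0
grasp_force: 0.6
```

Emit:
pendant --motion '[[[0, 2, 0, 0, 0, 0], [0, 3, 0, 0, 0, 0]]]'

```text
clock: 6.62
tcp_pos: [564.7, 42.3, 22.6]
tcp_rot: [[-0.006, 1.0, -0.003], [1.0, 0.006, -0.0], [-0.0, -0.003, -1.0]]
ft_force: [-13.3, 0.9, 10.3]
grip_width: -0.4
grasp_force: 6.5
```

Emit:
pendant --motion '[[[0, 1.5, 0, 0, 0, 0], [0, 1.5, 0, 0, 0, 0]]]'

```text
clock: 6.88
tcp_pos: [564.8, 42.3, 22.5]
tcp_rot: [[-0.006, 1.0, -0.006], [1.0, 0.006, -0.0], [-0.0, -0.006, -1.0]]
ft_force: [-17.4, 0.8, 13.7]
grip_width: -0.2
grasp_force: 8.6
```

Emit:
pendant --motion '[[[0, -15, 0, 0, 0, 0], [0, -30, 0, 0, 0, 0], [0, -30, -50, 0, 0, 0], [0, -30, -110, 0, 0, 0], [0, -30, -160, 0, 0, 0]]]'

```text
clock: 7.5
tcp_pos: [537.6, 42.1, 184.8]
tcp_rot: [[-0.006, 1.0, 0.001], [1.0, 0.006, -0.0], [-0.0, 0.001, -1.0]]
ft_force: [1.6, -0.2, -0.6]
grip_width: -0.3
grasp_force: 0.0
```

Emit:
pendant --motion '[[[0, 0, -3, 0, 0, 0]]]'

```text
clock: 7.62
tcp_pos: [539.7, 42.2, 189.5]
tcp_rot: [[-0.006, 1.0, 0.007], [1.0, 0.006, 0.0], [0.0, 0.007, -1.0]]
ft_force: [0.4, -0.2, 0.3]
grip_width: 0.3
grasp_force: 0.0
```

```bash
python3 - <<'E'
from h import *
m=camera_model("wrist");save("wrist","w4");print(proj("wrist",[604,108.7,49],m))
go(np.array([520,-250,190]),0);print(state()["joint_pos"])
E
```

```text
[403.145784   104.19968155]
to [ 520 -250  190] 0 rel [-292.   -20.5   -2.3] [ 0.2 -0.2 90.4]
[ 1.25856150e+00  2.16423451e+01  1.08723568e+02 -2.11203619e-03
  4.94069199e+01  9.00135968e-01]
```

View pics/w4.png

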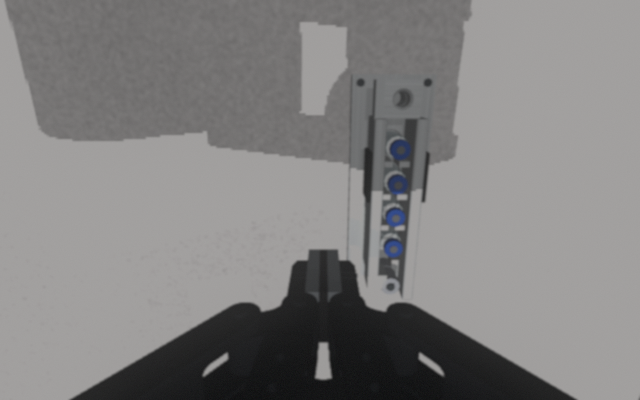

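Emit:
pendant --motion '[[[-62, -12, 0, 0, 0, 0], [-124, -24, 0, 0, 0, 0], [-186, -36, 0, 0, 0, 0], [-248, -48, 0, 0, 0, 0], [-300, -58, 0, 0, 0, 0]]]' --finger_gap 60

```text
clock: 8.3
tcp_pos: [480.3, -259.9, 184.3]
tcp_rot: [[-0.006, 1.0, -0.002], [1.0, 0.006, 0.001], [0.001, -0.002, -1.0]]
ft_force: [1.9, 0.0, 0.1]
grip_width: 60.1
grasp_force: 0.0
```

Emit:
pendant --motion '[[[-22, 0, 0, 0, 0, 0], [-22, 0, 0, 0, 0, 0], [-22, 0, 0, 0, 0, 0]]]'

```text
clock: 8.68
tcp_pos: [481.8, -278.8, 185.1]
tcp_rot: [[-0.007, 1.0, -0.001], [1.0, 0.007, 0.001], [0.001, -0.001, -1.0]]
ft_force: [-0.2, -0.1, -0.6]
grip_width: 60.0
grasp_force: 0.0
```

```bash
python3 - <<'E'
from h import *
m=camera_model("wrist");save("wrist","w5");print(state()["tcp_pos"])
for n,z in(("pin",67),("stand",25)):
  for d in boxes_of("wrist",n)[:2]: print(n,np.round(d["centre"]),round(d["confidence"],2),ray("wrist",d["centre"],z,m).round(1))
E
```

```text
[ 481.94228368 -278.65106486  185.28763213]
pin [307. 217.] 0.77 [ 468.4 -300.5   67. ]
stand [311. 199.] 0.62 [ 470.2 -299.1   25. ]
```

View pics/w5.png

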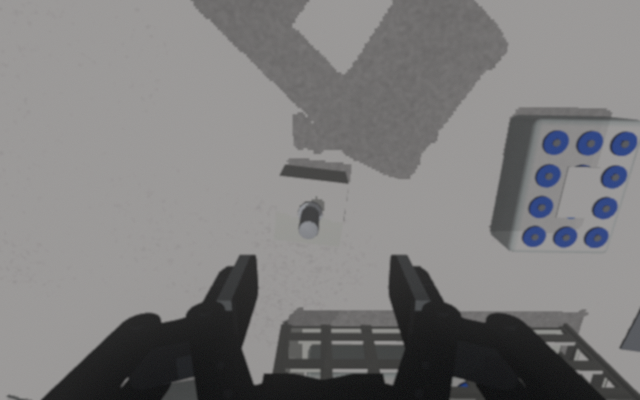

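```bash
python3 - <<'E'
from h import *
m=camera_model("wrist")
print(ray("wrist",(309,229.5),85,m),ray("wrist",(313,205),47,m),ray("top",(728/3.6+255,301/3.6+165),85))
im=cv2.imread("pics/w5.png");g=im[150:260,260:370]
cv2.imwrite("pics/c5.png",np.hstack([cv2.resize(g,(400,400),interpolation=cv2.INTER_CUBIC),cv2.resize(cv2.imread("pics/w4.png")[60:170,340:450],(400,400),interpolation=cv2.INTER_CUBIC)]))
E
```

```text
[ 471.25093819 -304.21229625   85.        ] [ 473.27681883 -297.44215469   47.        ] [ 471.11970226 -307.17145483   85.        ]
```

View pics/c5.png

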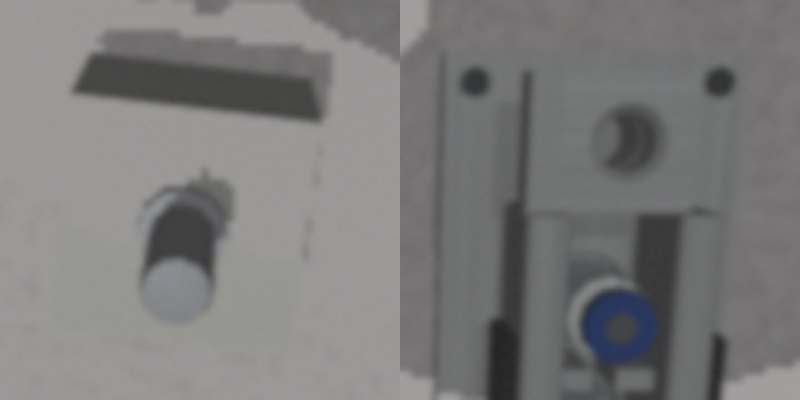

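```bash
python3 - <<'E'
from h import *
go(np.array([471.2,-304.5,53]),90)
E
```

```text
to [ 471.2 -304.5   53. ] 90 rel [-25.6 -11.1 132.7] [-0.  -0.   0.4]
```

Emit:
pendant --motion '[[[-25.6, -11, 0, 0, 0, 0.4], [-25.6, -11, 40, 0, 0, 0.4], [-25.6, -11, 75, 0, 0, 0.4], [-25.6, -11, 75, 0, 0, 0.4]]]'

```text
clock: 9.32
tcp_pos: [470.0, -304.2, 109.0]
tcp_rot: [[-0.0, 1.0, -0.004], [1.0, 0.0, 0.003], [0.003, -0.004, -1.0]]
ft_force: [-0.2, -0.1, 0.1]
grip_width: 59.9
grasp_force: 0.0
```

```bash
python3 - <<'E'
from h import *
m=camera_model("wrist");save("wrist","w6");go(np.array([471.2,-304.5,53]),90)
print(proj("wrist",[471.2,-304.5,85],m))
E
```

```text
to [ 471.2 -304.5   53. ] 90 rel [ 0.4  0.3 57.6] [-0.1 -0.1  0. ]
[325.9026112  243.66250367]
```

View pics/w6.png

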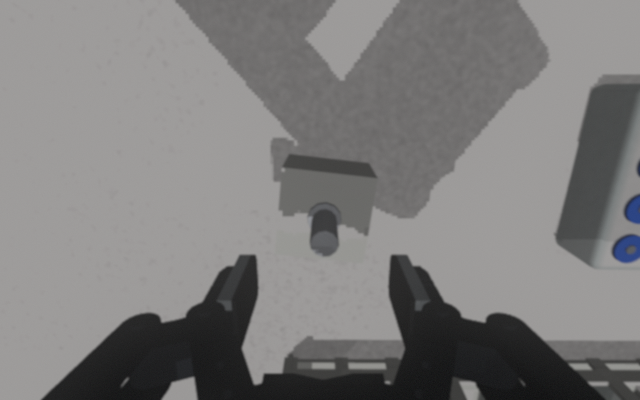

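Emit:
pendant --motion '[[[0.5, 0, 30, 0, 0, 0], [0.5, 0, 57, 0, 0, 0], [0.5, 0, 57, 0, 0, 0]]]'

```text
clock: 9.75
tcp_pos: [471.2, -304.9, 54.0]
tcp_rot: [[0.0, 1.0, -0.001], [1.0, -0.0, 0.001], [0.001, -0.001, -1.0]]
ft_force: [-0.5, 0.5, -0.1]
grip_width: 59.8
grasp_force: 0.0
```

Emit:
pendant --motion '[[[0, 0, 0, 0, 0, 0], [0, 0, 0, 0, 0, 0], [0, 0, 0, 0, 0, 0], [0, 0, 0, 0, 0, 0]]]' --finger_gap 0 --squeeze 50

```text
clock: 10.25
tcp_pos: [471.9, -305.9, 55.1]
tcp_rot: [[0.001, 1.0, 0.002], [1.0, -0.001, -0.001], [-0.001, 0.002, -1.0]]
ft_force: [-0.6, 1.6, 11.0]
grip_width: 14.8
grasp_force: 48.5
```

Emit:
pendant --motion '[[[0, 0, -8, 0, 0, 0], [0, 0, -25, 0, 0, 0], [0, 0, -50, 0, 0, 0], [0, 0, -90, 0, 0, 0], [0, 0, -90, 0, 0, 0]]]'

```text
clock: 10.88
tcp_pos: [472.8, -306.6, 147.6]
tcp_rot: [[0.001, 1.0, 0.005], [1.0, -0.001, -0.003], [-0.003, 0.005, -1.0]]
ft_force: [0.6, -0.4, -0.8]
grip_width: 14.5
grasp_force: 48.8
```

```bash
python3 - <<'E'
from h import *
save("wrist","w7");save("side","s7")
m=camera_model("wrist");s=state();print(s["tcp_pos"])
for c in("wrist","side","top"):
  if c=="top":get_image(c)
  for d in boxes_of(c,"pin")[:2]:print(c,np.round(d["centre"],1),round(d["confidence"],2))
print(proj("wrist",s["tcp_pos"],m),proj("side",s["tcp_pos"]),proj("top",s["tcp_pos"]))
go(np.array([604.0,109.0,155]),90)
E
```

```text
[ 471.32311896 -305.49146456  144.67980699]
wrist [318.5 272.3] 0.83
side [404.2 113. ] 0.53
[323.63562344 265.26438516] [404.08286094 114.41552528] [464.83017908 249.21340694]
to [604. 109. 155.] 90 rel [414.1 133.  -11.8] [-0.1 -0.1 -0. ]
```

```bash
python3 - <<'E'
from h import *
g=cv2.cvtColor(cv2.imread("pics/w7.png"),cv2.COLOR_BGR2GRAY)
print("cols",list(range(290,358,4)))
for v in range(216,320,3):print(v,*g[v,290:358:4])
# model: tool-frame pin axis at x=dx, tip at z=zt
m=camera_model("wrist");s=state();R=np.array(s["tcp_rot"]);T=np.array(s["tcp_pos"])
for dx in(-4,0,4):
  for n,z,r in(("tip",42,0),("shank top",8,5),("collar under",8,11),("collar top",4,11),("headtop",-32,8)):
    print(dx,n,proj("wrist",T+R@[dx+r,0,z],m).round(1),proj("wrist",T+R@[dx-r,0,z],m).round(1),proj("wrist",T+R@[dx,r,z],m).round(1))
E
```

```text
cols [290, 294, 298, 302, 306, 310, 314, 318, 322, 326, 330, 334, 338, 342, 346, 350, 354]
216 155 156 153 153 153 152 152 152 152 153 151 152 154 154 155 154 155
219 154 155 154 152 152 152 150 151 152 152 151 152 155 155 155 154 155
222 152 153 151 151 152 152 152 130 84 106 149 151 152 153 156 155 155
225 152 152 153 151 152 151 144 61 62 63 110 151 152 153 154 154 154
228 153 153 152 152 151 151 121 59 61 61 74 150 151 152 154 151 154
231 154 152 153 153 153 155 119 60 59 62 70 151 151 151 153 150 150
234 154 150 152 147 148 151 108 59 59 62 65 154 152 151 153 153 152
237 154 155 154 152 152 125 75 82 91 91 75 90 143 153 151 154 155
240 152 154 153 153 130 76 93 95 96 94 93 89 99 154 149 155 154
243 154 154 155 149 79 92 94 87 80 82 92 94 86 132 150 154 154
246 153 155 155 138 86 92 74 61 60 61 63 88 88 81 154 154 154
249 150 110 108 89 67 75 59 62 61 61 61 66 80 65 109 109 137
252 149 62 60 58 43 60 60 61 60 61 60 60 60 45 60 61 105
255 141 62 60 55 40 56 59 60 60 61 61 60 51 39 60 61 86
258 124 61 60 52 39 57 59 59 61 61 59 58 52 41 62 60 70
261 57 61 61 49 41 57 58 58 60 61 59
[... 1166 characters left out ...]
]
-4 collar under [323.6 244.2] [323.6 283.7] [345.8 264.4]
-4 collar top [323.6 247.9] [323.6 288.2] [346.3 268.5]
-4 headtop [323.8 298.1] [323.7 333.2] [344.6 316. ]
0 tip [323.5 229.5] [323.5 229.5] [323.5 229.5]
0 shank top [323.6 247.9] [323.6 266.2] [333.8 257.1]
0 collar under [323.6 236.6] [323.6 276.8] [346.  257.1]
0 collar top [323.6 240.2] [323.6 281.1] [346.5 261.1]
0 headtop [323.8 288.9] [323.7 324.7] [344.8 307.1]
4 tip [323.5 223.2] [323.5 223.2] [323.5 223.2]
4 shank top [323.6 240.4] [323.6 258.9] [333.8 249.8]
4 collar under [323.6 229. ] [323.6 269.7] [346.1 249.8]
4 collar top [323.6 232.4] [323.6 273.9] [346.7 253.6]
4 headtop [323.8 279.5] [323.7 316. ] [345.  298.1]
```

```bash
python3 - <<'E'
from h import *
from scipy.optimize import least_squares
m=camera_model("wrist");s=state();R=np.array(s["tcp_rot"]);T=np.array(s["tcp_pos"])
P=lambda x,y,z:proj("wrist",T+R@[x,y,z],m)
def f(q):
  dx,c,tx=q
  g=lambda r,h:P(dx+r+tx*(74-h)/1000,0,c-h)[1]  # c: tool z of tip; h: height above tip
  return [g(2.5,0)-221.5,g(11,36)-236,g(8,38)-244,g(8,74)-283.5,g(-8,74)-316.5]
for k in(0,1):
  r=least_squares(lambda q:f([q[0],q[1],q[2]*k]),[0,42,0]);print(r.x,np.round(r.fun,1))
dx,c,_=r.x
print("width collar",P(dx,11,c-36)-P(dx,-11,c-36),"head",P(dx,8,c-74)-P(dx,-8,c-74))
E
```

```text
[-1.31680524 48.23127365  0.        ] [ 2.1 -0.5 -1.2 -0.7  0.7]
[-7.19091921 56.58577962 47.29770464] [ 0.5  0.  -0.9  0.7 -0.3]
width collar [4.12727424e+01 1.06938625e-02] head [3.74350370e+01 9.86176883e-03]
```

Emit:
pendant --motion '[[[40, 13, 0, 0, 0, 0], [90, 29, 0, 0, 0, 0], [140, 45, 0, 0, 0, 0], [190, 61, 0, 0, 0, 0], [240, 77, 0, 0, 0, 0]]]'

```text
clock: 11.8
tcp_pos: [548.3, -63.8, 143.1]
tcp_rot: [[0.001, 1.0, -0.001], [1.0, -0.001, 0.0], [0.0, -0.001, -1.0]]
ft_force: [1.1, 0.4, -0.3]
grip_width: 14.5
grasp_force: 48.8
```

Emit:
pendant --motion '[[[50, 16, 0, 0, 0, 0], [100, 32, 0, 0, 0, 0], [145, 47, 0, 0, 0, 0], [174, 56, 0, 0, 0, 0], [174, 56, 0, 0, 0, 0]]]'

```text
clock: 12.42
tcp_pos: [604.5, 110.5, 142.8]
tcp_rot: [[-0.002, 1.0, -0.001], [1.0, 0.002, 0.0], [0.0, -0.001, -1.0]]
ft_force: [0.4, -0.3, -2.2]
grip_width: 14.6
grasp_force: 48.8
```

Emit:
pendant --motion '[[[0, 0, 10, 0, 0, 0], [0, 0, 25, 0, 0, 0], [0, 0, 30, 0, 0, 0], [0, 0, 30, 0, 0, 0]]]'

```text
clock: 12.92
tcp_pos: [604.1, 107.9, 113.1]
tcp_rot: [[0.002, 1.0, -0.001], [1.0, -0.002, -0.0], [-0.0, -0.001, -1.0]]
ft_force: [0.2, 0.7, -1.8]
grip_width: 14.4
grasp_force: 48.8
```

```bash
python3 - <<'E'
from h import *
im=save("wrist","w8");s=state();print(s["tcp_pos"],s["grip_width"])
g=cv2.cvtColor(cv2.imread("pics/w8.png"),cv2.COLOR_BGR2GRAY)
print("cols",list(range(286,362,4)))
for v in range(150,256,3):print(v,*g[v,286:362:4])
m=camera_model("wrist");print(proj("wrist",[604,108.7,49],m))
for d in boxes_of("wrist","upper_hole")[:2]:print(d)
E
```

```text
[604.43259126 108.11387825 113.58672223] 14.455870545605817
cols [286, 290, 294, 298, 302, 306, 310, 314, 318, 322, 326, 330, 334, 338, 342, 346, 350, 354, 358]
150 124 119 123 125 122 122 127 128 126 124 124 126 125 127 128 126 127 126 123
153 122 122 124 123 123 121 124 126 124 125 126 128 125 123 129 129 124 125 126
156 123 127 124 124 127 126 126 123 123 124 125 126 125 126 128 126 126 124 124
159 125 127 124 123 126 128 126 124 124 121 121 125 125 126 125 127 125 124 126
162 108 109 108 108 109 109 108 105 105 101 103 103 103 106 105 106 100 99 102
1
[... 1615 characters left out ...]
4 142
231 165 135 94 87 87 82 104 80 63 63 64 64 95 101 85 83 80 81 142
234 165 124 102 101 98 68 98 71 63 63 65 62 87 93 76 100 107 111 149
237 165 130 104 104 98 69 87 75 89 98 98 79 70 85 79 100 107 113 126
240 166 147 149 149 140 73 80 100 103 102 103 101 97 74 102 146 149 151 106
243 164 156 168 168 157 80 102 100 96 87 87 99 101 97 110 164 167 165 107
246 165 152 167 168 141 91 100 80 64 64 65 67 95 95 84 163 167 161 104
249 166 151 118 117 91 69 79 63 62 64 64 64 69 87 68 113 117 139 104
252 166 106 66 65 62 45 64 63 63 63 65 62 62 61 45 64 65 104 84
255 166 67 65 65 58 42 61 63 62 65 65 64 63 54 42 63 64 84 64
[322.86485025 214.85853171]
{'centre': [305.3, 213.8], 'confidence': 0.66}
```

```bash
python3 - <<'E'
from h import *
from scipy.optimize import least_squares
m0=camera_model("wrist");s=state();R=np.array(s["tcp_rot"]);T=np.array(s["tcp_pos"]);print(T)
def P(X,q):
  m=dict(m0);D=Ro.from_rotvec([q[0],0,0]).as_matrix();m["R"]=D@np.array(m0["R"]);m["t"]=D@np.array(m0["t"])+[0,q[1],q[2]]
  return proj("wrist",X,m)
def f(q,cfix,rt):
  dx,pit,ty,tz,tx,hx=q
  p=[pit,ty,tz]
  W=lambda x,y,h:P(T+R@[dx+x+tx*(74-h),y,cfix-h],p)
  g=lambda r,h:W(r,0,h)[1]
  hole=lambda x,y:P(T+R@[hx+x,y,T[2]-49],p)
  return [g(rt,0)-221.3,g(11,36)-236,g(8,38)-244,g(8,74)-283.5,g(-8,74)-316.5,
   (W(0,11,36)-W(0,-11,36))[0]-42,(W(0,8,74)-W(0,-8,74))[0]-37,(W(0,5,10)-W(0,-5,10))[0]-17.8,
   hole(6.5,0)[1]-196.8,hole(-6.5,0)[1]-217.5,(hole(0,6.5)-hole(0,-6.5))[0]-21.7,
   pit*300,ty/2,tz/2,tx*50]
for c in(44,46,48):
 for rt in(2,4):
  r=least_squares(f,[0,0,0,0,0,0],args=(c,rt));q=r.x
  print(c,rt,q.round(3),"tip-hole dx",round(q[0]+q[4]*74-q[5],2),round(r.cost,2),np.round(r.fun,1))
E
```

```text
[604.66017232 108.2118754  113.90922126]
44 2 [-2.502e+00  2.000e-03 -1.648e+00  4.969e+00  1.600e-02  3.452e+00] tip-hole dx -4.74 15.63 [ 1.8 -0.9 -1.6 -0.   1.   1.3  2.7 -0.6  1.1 -1.1 -2.   0.6 -0.8  2.5
  0.8]
44 4 [-2.126e+00  1.000e-03 -1.575e+00  4.761e+00 -0.000e+00  3.686e+00] tip-hole dx -5.83 12.15 [ 0.4  0.  -0.7 -0.3  0.8  1.4  2.8 -0.5  1.  -1.1 -2.   0.4 -0.8  2.4
 -0. ]
46 2 [-3.051e+00  2.000e-03 -1.298e+00  3.917e+00  2.000e-02  3.896e+00] tip-hole dx -5.48 12.73 [ 1.8 -0.8 -1.5  0.   0.8  1.1  2.4 -0.6  1.  -1.1 -1.9  0.5 -0.6  2.
  1. ]
46 4 [-2.680e+00  1.000e-03 -1.228e+00  3.714e+00  3.000e-03  4.126e+00] tip-hole dx -6.57 9.37 [ 0.4  0.1 -0.7 -0.2  0.6  1.1  2.5 -0.6  1.  -1.1 -1.9  0.3 -0.6  1.9
  0.2]
48 2 [-3.612e+00  2.000e-03 -9.540e-01  2.882e+00  2.300e-02  4.333e+00] tip-hole dx -6.22 10.41 [ 1.8 -0.7 -1.4  0.1  0.6  0.8  2.1 -0.7  1.  -1.  -1.8  0.5 -0.5  1.4
  1.2]
48 4 [-3.245e+00  1.000e-03 -8.870e-01  2.684e+00  7.000e-03  4.558e+00] tip-hole dx -7.31 7.16 [ 0.4  0.2 -0.6 -0.2  0.4  0.9  2.2 -0.7  0.9 -1.  -1.8  0.3 -0.4  1.3
  0.3]
```

Emit:
pendant --motion '[[[6, 0, 0, 0, 0, 0], [6, 0, 8, 0, 0, 0], [6, 0, 13, 0, 0, 0], [6, 0, 13, 0, 0, 0]]]'

```text
clock: 13.52
tcp_pos: [604.1, 114.4, 100.1]
tcp_rot: [[0.001, 1.0, -0.001], [1.0, -0.001, -0.0], [-0.0, -0.001, -1.0]]
ft_force: [0.3, -0.3, -1.8]
grip_width: 14.7
grasp_force: 48.8
```

```bash
python3 - <<'E'
from h import *
im=save("wrist","w9");s=state();print(s["tcp_pos"],s["grip_width"])
g=cv2.cvtColor(cv2.imread("pics/w9.png"),cv2.COLOR_BGR2GRAY)
print("cols",list(range(298,350,3)))
for v in range(184,246,2):print(v,*g[v,298:350:3])
E
```

```text
[604.31208303 114.41688774 100.47069672] 14.662717020027632
cols [298, 301, 304, 307, 310, 313, 316, 319, 322, 325, 328, 331, 334, 337, 340, 343, 346, 349]
184 114 116 113 113 112 115 113 114 114 117 112 112 112 111 111 112 117 117
186 114 106 86 85 85 85 84 85 85 86 82 82 81 81 82 86 117 118
188 115 98 74 74 74 75 75 74 74 75 74 74 75 75 75 77 114 117
190 115 90 74 73 75 74 74 74 73 74 74 73 73 74 74 74 111 117
192 115 83 74 73 73 74 74 75 73 74 74 75 74 75 75 75 105 118
194 111 81 75 75 74 76 74 75 74 76 75 76 76 76 76 78 102 116
196 89 79 79 80 78 79 77 79 79 78 80 80 80 80 77 78 95 117
198 74 76 76 76 75 75 76 75 76 75 74 75 77 75 74 74 86 116
200 74 76 77 75 75 76 75 76 75 75 74 75 74 74 75 75 81 116
202 80 81 82 82 82 82 81 81 82 82 85 84 83 83 84 83 86 114
204 111 111 111 112 112 112 112 113 112 114 114 115 115 114 116 115 115 116
206 119 121 121 120 121 121 119 120 120 121 120 122 121 121 121 120 
[... 627 characters left out ...]
8 73 91 113 120 120 119 111
226 119 121 121 120 98 77 63 63 64 66 63 65 93 113 120 120 118 83
228 110 112 111 111 99 83 61 62 64 64 63 65 91 106 112 116 115 76
230 105 107 107 106 101 92 61 62 63 64 63 69 93 104 106 112 115 76
232 106 108 107 108 106 93 62 61 63 63 61 71 95 106 106 112 114 75
234 105 103 104 105 104 92 60 63 63 66 63 69 99 104 105 108 107 75
236 106 104 104 105 100 78 70 73 83 88 75 69 90 103 105 106 103 72
238 106 106 106 102 80 83 98 101 106 104 98 88 72 88 106 107 103 73
240 106 106 105 82 81 101 103 103 104 102 104 100 97 84 103 106 103 73
242 106 106 95 78 101 102 103 101 98 98 102 101 103 100 87 105 101 70
244 106 106 89 94 101 102 88 78 71 70 84 96 101 98 80 97 104 69
```

Emit:
pendant --motion '[[[-1.2, 0, 2, 0, 0, 0], [-1.2, 0, 5, 0, 0, 0], [-1.2, 0, 5, 0, 0, 0]]]'

```text
clock: 13.95
tcp_pos: [604.3, 113.2, 95.5]
tcp_rot: [[0.001, 1.0, -0.0], [1.0, -0.001, -0.0], [-0.0, -0.0, -1.0]]
ft_force: [0.4, 0.4, -0.6]
grip_width: 14.4
grasp_force: 48.8
```

```bash
python3 - <<'E'
from h import *
im=save("wrist","w10");s=state();print(s["tcp_pos"],s["ft_force"])
g=cv2.cvtColor(cv2.imread("pics/w10.png"),cv2.COLOR_BGR2GRAY)
print("cols",list(range(304,346,2)))
for v in range(208,240,1):print(v,*g[v,304:346:2])
E
```

```text
[604.44120113 113.25782045  95.70502193] [-0.71562493 -0.22906403 -1.35607027]
cols [304, 306, 308, 310, 312, 314, 316, 318, 320, 322, 324, 326, 328, 330, 332, 334, 336, 338, 340, 342, 344]
208 122 122 122 121 123 121 121 122 122 122 121 122 122 121 123 122 122 123 123 123 123
209 123 123 122 124 122 123 124 123 123 123 122 124 123 124 123 123 123 123 124 124 124
210 122 122 122 122 123 122 122 123 123 123 122 123 123 123 122 123 123 122 122 123 123
211 121 121 121 121 121 121 121 121 120 121 121 120 121 120 120 121 122 121 121 120 121
212 119 119 120 119 119 119 119 119 119 119 118 119 120 119 119 119 120 119 119 120 120
213 120 120 121 120 120 119 120 119 118 116 116 119 120 120 119 120 119 120 120 120 119
214 121 121 121 120 121 119 118 115 110 109 111 114 118 120 120 120 121 119 120 120 120
215 121 120 120 120 120 118 114 106 98 96 98 103 109 116 119 120 119 119 119 119 119
216 119 119 119 119 117 112 104 9
[... 1105 characters left out ...]
8 108 110 118
231 107 107 105 99 96 73 60 62 62 63 63 63 63 63 83 94 102 106 107 108 118
232 107 107 106 101 97 78 61 61 63 63 63 64 64 64 83 95 103 107 107 109 117
233 108 108 106 103 97 79 60 61 62 62 63 65 63 64 84 97 106 108 106 109 117
234 107 106 107 103 96 77 60 62 63 65 65 65 64 62 81 98 105 106 106 108 116
235 106 105 105 103 93 73 63 65 65 69 74 72 64 64 77 95 105 105 105 108 115
236 105 104 105 100 82 70 70 72 77 82 89 87 75 69 71 87 99 104 104 107 117
237 104 105 104 92 74 77 85 90 94 99 102 99 90 80 72 74 88 103 106 110 115
238 105 105 97 81 76 91 98 101 104 104 104 103 100 94 82 73 77 98 107 109 112
239 105 102 85 75 90 99 103 104 105 104 104 104 103 101 94 86 77 92 106 106 107
```

Emit:
pendant --motion '[[[-0.3, 0, 2, 0, 0, 0], [-0.3, 0, 4, 0, 0, 0], [-0.3, 0, 6, 0, 0, 0]]]'

```text
clock: 14.38
tcp_pos: [604.5, 113.0, 89.6]
tcp_rot: [[0.001, 1.0, -0.0], [1.0, -0.001, 0.0], [0.0, -0.0, -1.0]]
ft_force: [-0.4, 0.6, -1.2]
grip_width: 14.6
grasp_force: 48.8
```

Emit:
pendant --motion '[[[0, 0, 2, 0, 0, 0], [0, 0, 4, 0, 0, 0], [0, 0, 6, 0, 0, 0]]]'

```text
clock: 14.75
tcp_pos: [604.5, 113.0, 83.7]
tcp_rot: [[0.001, 1.0, -0.0], [1.0, -0.001, -0.0], [-0.0, -0.0, -1.0]]
ft_force: [-0.1, 0.1, -0.3]
grip_width: 14.8
grasp_force: 48.8
```

Emit:
pendant --motion '[[[0, 0, 2.5, 0, 0, 0], [0, 0, 5, 0, 0, 0], [0, 0, 7.5, 0, 0, 0]]]'

```text
clock: 15.12
tcp_pos: [604.5, 113.0, 76.1]
tcp_rot: [[0.001, 1.0, 0.0], [1.0, -0.001, -0.0], [-0.0, 0.0, -1.0]]
ft_force: [-0.6, -0.9, -0.1]
grip_width: 14.6
grasp_force: 48.8
```

Emit:
pendant --motion '[[[0, 0, 2.5, 0, 0, 0], [0, 0, 5, 0, 0, 0], [0, 0, 7.5, 0, 0, 0], [0, 0, 10, 0, 0, 0]]]'

```text
clock: 15.62
tcp_pos: [604.5, 113.0, 66.1]
tcp_rot: [[0.001, 1.0, -0.0], [1.0, -0.001, -0.0], [-0.0, -0.0, -1.0]]
ft_force: [0.5, -1.1, -0.4]
grip_width: 14.4
grasp_force: 48.8
```

Tip is passing through both holes with no force. Continuing until the collar seats.

Emit:
pendant --motion '[[[0, 0, 2, 0, 0, 0], [0, 0, 4, 0, 0, 0], [0, 0, 5, 0, 0, 0]]]'

```text
clock: 16.0
tcp_pos: [604.5, 113.0, 61.1]
tcp_rot: [[0.001, 1.0, -0.0], [1.0, -0.001, -0.0], [-0.0, -0.0, -1.0]]
ft_force: [-0.5, -1.1, -0.2]
grip_width: 14.4
grasp_force: 48.8
```

Emit:
pendant --motion '[[[0, 0, 1, 0, 0, 0], [0, 0, 2, 0, 0, 0], [0, 0, 2, 0, 0, 0]]]'

```text
clock: 16.38
tcp_pos: [604.5, 113.0, 59.2]
tcp_rot: [[0.001, 1.0, -0.0], [1.0, -0.001, -0.0], [-0.0, -0.0, -1.0]]
ft_force: [-0.5, -1.5, -1.9]
grip_width: 14.5
grasp_force: 48.8
```

Emit:
pendant --motion '[[[0, 0, 1, 0, 0, 0], [0, 0, 2, 0, 0, 0], [0, 0, 2, 0, 0, 0]]]'

```text
clock: 16.75
tcp_pos: [604.7, 113.1, 58.8]
tcp_rot: [[0.001, 1.0, 0.001], [1.0, -0.001, 0.0], [0.0, 0.001, -1.0]]
ft_force: [-7.9, -1.8, 24.9]
grip_width: 14.7
grasp_force: 51.8
```

Emit:
pendant --motion '[[[0, 0, -1.5, 0, 0, 0], [0, 0, -1.5, 0, 0, 0], [0, 0, -1.5, 0, 0, 0], [0, 0, -1.5, 0, 0, 0]]]' --finger_gap 50

```text
clock: 17.25
tcp_pos: [604.5, 113.0, 58.6]
tcp_rot: [[0.001, 1.0, -0.0], [1.0, -0.001, -0.0], [-0.0, -0.0, -1.0]]
ft_force: [-0.5, -0.2, -0.7]
grip_width: 49.7
grasp_force: 0.0
```

Emit:
pendant --motion '[[[0, 0, -20, 0, 0, 0], [0, 0, -50, 0, 0, 0], [0, 0, -90, 0, 0, 0], [0, 0, -90, 0, 0, 0]]]' --finger_gap 85

```text
clock: 17.75
tcp_pos: [606.4, 113.3, 151.7]
tcp_rot: [[0.001, 1.0, 0.005], [1.0, -0.001, 0.001], [0.001, 0.005, -1.0]]
ft_force: [-0.5, 0.3, 0.2]
grip_width: 84.6
grasp_force: 0.0
```

```bash
python3 - <<'E'
from h import *
im=save("wrist","w11");m=camera_model("wrist");s=state();print(s["tcp_pos"],s["ft_force"])
for n in("pin","vial0","jaw_pad","fixed_pad","upper_hole"):
  for d in boxes_of("wrist",n)[:4]: print(n,np.round(d["centre"]),round(d["confidence"],2),ray("wrist",d["centre"],{"pin":70,"vial0":54}.get(n,36),m).round(1))
g=cv2.cvtColor(cv2.imread("pics/w11.png"),cv2.COLOR_BGR2GRAY)
print("pred headtop",proj("wrist",[604.5,111,89],m))
print("cols",list(range(280,366,4)))
for v in range(190,290,4):print(v,*g[v,280:366:4])
E
```

```text
[605.31084487 113.10821582 149.94640372] [0.28778405 0.08218775 0.12572663]
pin [316. 204.] 0.67 [600.7 115.9  70. ]
vial0 [320. 332.] 0.74 [602.6  -4.3  54. ]
vial0 [320. 273.] 0.67 [602.4  52.2  54. ]
vial0 [319. 237.] 0.65 [602.   83.5  54. ]
vial0 [320. 305.] 0.61 [602.5  23.1  54. ]
fixed_pad [324. 258.] 0.86 [606.   56.2  36. ]
upper_hole [302. 272.] 0.6 [587.1  42.9  36. ]
pred headtop [321.98149318 220.87199457]
cols [280, 284, 288, 292, 296, 300, 304, 308, 312, 316, 320, 324, 328, 332, 336, 340, 344, 348, 352, 356, 360, 364]
190 155 155 152 109 109 111 111 92 94 68 63 75 98 95 111 111 156 156 156 156 155 158
194 158 158 155 109 110 111 106 94 61 62 62 62 70 96 110 109 112 116 155 157 157 158
198 159 158 156 109 109 112 106 8
[... 1204 characters left out ...]
156 152 66 81 151 156 159
258 158 158 83 108 155 152 111 153 153 114 80 137 154 153 138 156 152 65 82 157 156 158
262 158 158 86 103 156 154 111 94 79 84 86 100 81 128 137 156 152 63 87 152 158 159
266 159 157 92 94 156 153 115 89 102 126 125 133 92 87 139 155 151 63 97 150 158 159
270 158 157 101 88 156 153 117 88 129 79 55 85 128 83 140 156 151 62 125 151 160 159
274 159 156 109 80 154 154 121 88 62 61 68 60 72 78 139 156 151 60 129 157 158 158
278 158 156 117 76 154 153 124 69 69 72 71 71 65 70 140 155 150 58 132 158 159 158
282 158 156 122 73 153 154 129 67 73 84 92 76 72 69 141 156 150 58 134 158 160 158
286 158 155 125 70 154 155 131 94 81 76 86 73 93 113 142 156 150 56 140 158 159 159
```

Emit:
pendant --motion '[[[-34, 0, 0, 0, 0, 0], [-67, 0, 0, 0, 0, 0], [-67, 0, 40, 0, 0, 0], [-67, 0, 60, 0, 0, 0], [-67, 0, 60, 0, 0, 0]]]' --finger_gap 85

```text
clock: 18.68
tcp_pos: [603.0, 45.8, 86.8]
tcp_rot: [[0.001, 1.0, -0.004], [1.0, -0.001, -0.0], [-0.0, -0.004, -1.0]]
ft_force: [0.4, 0.6, -0.3]
grip_width: 84.9
grasp_force: 0.0
```

```bash
python3 - <<'E'
from h import *
go(np.array([604.4,46,20]),90);m=camera_model("wrist");save("wrist","w12")
g=cv2.cvtColor(cv2.imread("pics/w12.png"),cv2.COLOR_BGR2GRAY)
print("cols",list(range(225,420,6)))
for v in range(190,275,6):print(v,*g[v,225:420:6])
E
```

```text
to [604.4  46.   20. ] 90 rel [ 0.2  1.7 66.8] [-0.2  0.  -0.1]
cols [225, 231, 237, 243, 249, 255, 261, 267, 273, 279, 285, 291, 297, 303, 309, 315, 321, 327, 333, 339, 345, 351, 357, 363, 369, 375, 381, 387, 393, 399, 405, 411, 417]
190 125 123 126 125 125 127 127 125 116 116 59 115 114 93 101 57 69 70 58 56 67 109 117 115 43 114 118 123 121 125 118 116 118
196 164 163 132 128 124 122 127 123 117 88 56 115 115 95 73 56 57 67 56 59 64 110 116 114 41 111 118 121 124 121 123 119 123
202 170 170 169 169 168 166 167 152 117 95 53 114 115 98 72 70 57 56 60 73 69 110 116 113 40 111 121 126 121 124 125 121 125
208 170 169 169 169 170 169 169 168 119 100 50 113 116 101 114 114 101 86 115 114 107 110 116 112 40 112 119 125 123 121 120 122 122
214 169 170 169 169 169 169 169 169 170 150 47 114 116 102 94 83 86 85 85 86 64 111 116 112 41 111 122 122 121 120 124 121 125
220 170 169 170 169 170 170 169 169 169 158 47 114
[... 544 characters left out ...]
115 116 103 53 162 169 169 169 169 168 166 169
250 170 170 169 170 170 170 169 170 169 168 49 104 107 101 104 120 54 56 57 130 116 116 118 98 60 162 170 167 169 169 169 169 169
256 168 170 170 170 170 170 169 170 169 167 50 164 164 153 127 161 134 86 159 159 140 104 106 88 69 162 169 169 169 169 168 167 169
262 170 170 167 169 169 169 170 170 170 166 51 163 169 160 87 79 93 115 90 103 74 158 106 88 83 164 170 169 170 168 165 171 170
268 162 170 168 170 170 171 170 170 170 167 166 159 167 161 84 135 136 118 150 111 72 169 167 144 163 163 168 165 169 170 168 171 170
274 143 166 168 169 168 169 170 169 170 165 165 157 168 162 72 99 48 52 49 121 74 168 167 142 163 163 170 169 169 169 169 170 169
```

```bash
python3 - <<'E'
from h import *
m=camera_model("wrist");print(ray("wrist",(285,265),50,m),ray("wrist",(370,265),50,m))
g=cv2.cvtColor(cv2.imread("pics/w12.png"),cv2.COLOR_BGR2GRAY)
print([(v,g[v,285],g[v,369]) for v in range(120,195,5)])
for v in(150,165,170,175):print(v,ray("wrist",(285,v),50,m))
E
```

```text
[580.88236038  24.84235106  50.        ] [631.38991056  24.87341171  50.        ]
[(120, np.uint8(121), np.uint8(119)), (125, np.uint8(119), np.uint8(119)), (130, np.uint8(119), np.uint8(119)), (135, np.uint8(119), np.uint8(119)), (140, np.uint8(119), np.uint8(118)), (145, np.uint8(103), np.uint8(115)), (150, np.uint8(104), np.uint8(115)), (155, np.uint8(105), np.uint8(116)), (160, np.uint8(102), np.uint8(116)), (165, np.uint8(101), np.uint8(116)), (170, np.uint8(103), np.uint8(117)), (175, np.uint8(104), np.uint8(117)), (180, np.uint8(102), np.uint8(116)), (185, np.uint8(67), np.uint8(91)), (190, np.uint8(59), np.uint8(43))]
150 [583.31378486  93.58418459  50.        ]
165 [583.02627108  85.45552383  50.        ]
170 [582.92863404  82.69510547  50.        ]
175 [582.83007625  79.90865511  50.        ]
```

Emit:
pendant --motion '[[[0, 1.7, 20, 0, 0, 0], [0, 1.7, 45, 0, 0, 0], [0, 1.7, 60, 0, 0, 0], [0, 1.7, 67, 0, 0, 0], [0, 1.7, 67, 0, 0, 0]]]'

```text
clock: 19.35
tcp_pos: [606.1, 46.0, 21.7]
tcp_rot: [[0.001, 1.0, -0.0], [1.0, -0.001, -0.0], [-0.0, -0.0, -1.0]]
ft_force: [0.1, 0.2, 0.5]
grip_width: 85.2
grasp_force: 0.0
```

Emit:
pendant --motion '[[[0, -1, 1, 0, 0, 0], [0, -1, 1, 0, 0, 0], [0, -1, 1, 0, 0, 0], [0, -1, 1, 0, 0, 0]]]' --finger_gap 0 --squeeze 40

```text
clock: 19.85
tcp_pos: [604.5, 46.0, 21.4]
tcp_rot: [[0.0, 1.0, -0.001], [1.0, -0.0, -0.0], [-0.0, -0.001, -1.0]]
ft_force: [-4.3, 0.3, 7.9]
grip_width: 50.9
grasp_force: 43.3
```

Emit:
pendant --motion '[[[0, 0, 0, 0, 0, 0], [0, 0, 0, 0, 0, 0]]]'

```text
clock: 20.1
tcp_pos: [604.5, 46.0, 21.4]
tcp_rot: [[0.001, 1.0, -0.001], [1.0, -0.001, -0.0], [-0.0, -0.001, -1.0]]
ft_force: [-4.1, -1.1, 9.5]
grip_width: 50.9
grasp_force: 43.3
```

Emit:
pendant --motion '[[[0, 0, 0, 0, 0, 0], [0, 0, 0, 0, 0, 0], [0, 0, 0, 0, 0, 0]]]' --squeeze 60

```text
clock: 20.48
tcp_pos: [604.5, 46.0, 21.6]
tcp_rot: [[0.001, 1.0, -0.001], [1.0, -0.001, -0.0], [-0.0, -0.001, -1.0]]
ft_force: [-4.3, -0.3, 10.1]
grip_width: 50.5
grasp_force: 60.8
```

```bash
python3 - <<'E'
from h import *
for c in("side","wrist","top"):
  save(c,"f_"+c)
  for n in("pin","vial0","cup","amber_bottle","vial_pack"):
    print(c,n,[(np.round(d["centre"]).tolist(),round(d["confidence"],2)) for d in boxes_of(c,n)[:4]])
print(proj("side",[604.5,110.5,60]),proj("wrist",[604.5,110.5,89]))
g=cv2.cvtColor(cv2.imread("pics/f_side.png"),cv2.COLOR_BGR2GRAY)
u,v=proj("side",[604.5,110.5,60]).astype(int)
print("cols",u-18,"step3")
for r in range(v-30,v+24,3):print(r,*g[r,u-18:u+19:3])
E
```

```text
side pin [([279.0, 218.0], 0.51), ([401.0, 159.0], 0.23)]
side vial0 [([303.0, 201.0], 0.63), ([296.0, 209.0], 0.51), ([296.0, 235.0], 0.5), ([288.0, 215.0], 0.46)]
side cup [([183.0, 278.0], 0.67)]
side amber_bottle [([324.0, 321.0], 0.69), ([294.0, 228.0], 0.48)]
side vial_pack [([325.0, 147.0], 0.9)]
wrist pin [([320.0, 133.0], 0.67)]
wrist vial0 [([322.0, 352.0], 0.84), ([324.0, 222.0], 0.75), ([320.0, 297.0], 0.7)]
wrist cup []
wrist amber_bottle []
wrist vial_pack []
top pin [([349.0, 207.0], 0.27)]
top vial0 []
top cup [([193.0, 159.0], 0.66)]
top amber_bottle [([200.0, 267.0], 0.69)]
top vial_pack [([439.0, 152.0], 0.64)]
[279.96045682 221.61682822] [323.85760037 158.71038546]
cols 261 step3
191 142 130 22 14 24 18 17 22 16 59 67 28 17
194 139 141 43 24 17 23 15 12 60 139 139 137 108
197 140 141 95 21 20 20 17 18 118 140 141 126 121
200 140 141 142 137 128 33 23 14 63 141 115 92 65
203 141 139 140 137 140 94 49 20 45 71 74 58 59
206 141 141 140 142 141 108 47 14 35 73 60 33 38
209 140 141 141 141 141 92 72 58 80 67 46 30 25
212 140 141 142 140 136 63 71 57 75 47 55 82 71
215 141 141 141 140 138 61 61 50 42 36 37 71 82
218 90 90 88 99 101 57 59 47 46 27 25 74 82
221 89 86 85 90 87 55 58 51 78 101 92 82 62
224 94 90 91 89 88 56 54 50 67 77 75 67 51
227 90 93 87 90 85 64 60 59 67 85 82 56 48
230 91 92 91 77 84 69 66 69 83 82 61 53 53
233 89 91 94 77 67 67 71 74 79 65 49 61 52
236 91 91 86 76 64 67 70 68 62 54 57 62 52
239 92 89 82 77 69 67 68 69 63 57 54 63 74
242 90 67 79 80 69 65 64 67 58 49 65 74 82
```

```bash
python3 -c "
from rig import *
print(hand_in())"
```

```text
the job is handed in; nothing more can be done
None
```

I handed the job in at about 21 s with the jaw shut, the pin through both holes with its collar on the lug, and the gripper still squeezing the two pads at about 60 N; all four vials were standing after the pin went in (the closed gripper hid part of the row in the last check), and the bottle, pack and cup had not moved.

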